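# Let the sample tins out of the feed hopper and load the counting rack

### The arm

A 7-joint arm with a two-finger parallel gripper is mounted at the origin on the work surface. World frame = base frame: x ahead of the robot, y to its left, z up, the work surface at z = 0. Lengths are in mm, angles in rad, forces in N, time in s.
With the tool pointing down it reaches from about 400 to 875 mm from the base axis. Payload 4.4 kg.
Tool frame: the origin (TCP) lies where the fingers leave the gripper's body, on its centre line; the fingertips stand 73 mm ahead of it and the grasp point (between the pads) lies 54 mm ahead of it; z points along the fingers, y is the line along which they close (so a half turn about z gives the same grasp; the last joint's range is limited). The gripper opens to 85 mm and grips with 20 to 120 N. Pads are 22 mm wide; open, the fingers measure 114 mm over their backs; the gripper's body (76 mm by 85 mm) begins 54 mm behind the grasp point. The pads swing forward as they close: fully open they stand 13 mm farther back than shut.
Start: joints at [-1.385, 0.628, 0.038, 1.517, -0.027, 0.996, -0.02], TCP at [161.923, 629.522, 303.913] pointing down, gripper open.
Joint ranges: [-3.06, 3.06], [-0.37, 2.12], [-1.25, 1.32], [0.18, 2.47], [-1.1, 4.24], [0.23, 1.98], [-2.94, 2.94]. Speed limits (rad/s): [2.57, 2.57, 3.14, 3.14, 3.14, 3.14, 3.14].

### API

Orientations are given as [roll, pitch, yaw] about the fixed x, y, z axes, in that order (R = Rz(yaw) Ry(pitch) Rx(roll)).
In Python, from cell import ctrl gives the robot as it stands.
- The arm moves only by the tool send_rows, never from a script. Its argument "rows" is a list that holds one entry, the list of rows, each a list of 6 numbers: the shift along the tool's x, y, z in cm, then the turn, a rotation vector about the tool's x, y, z in rad. In form: [[[tx, ty, tz, wx, wy, wz], ...]]. A call has 1 to 10 rows; each row is the pose to reach, as a shift and turn from the pose commanded when the call began, along the tool's axes at that moment; what a row does not reach only later rows make up. A row lasts 1/10 s, in which the tool goes at most 50 mm and 8.59 degrees, less where a joint would pass 70% of its speed; a pose out of reach is approached as far as the arm can. A call with a gripper value outside its range is refused whole. "grip" is the closure in counts, from 0 (fully open) to 255 (shut), set as the call begins (left out, the last holds). The fingers move at their own pace and stop on an object; the grip force is fixed at half the most. Time passes only in rows, so rows that repeat a pose let the fingers close. It gives the time, the measured TCP pose, the force, the opening and the grip force at its end, in the units of the state.
- ctrl.read_state(): the state, without advancing time (a new reading comes with each control period).
- ctrl.get_image(name): name is "side" or "top" or "wrist"; returns a dict with "pixels" (400x640x3 uint8, red, green, blue), "fx", "fy", "cx", "cy" (pixels), "extrinsics" (4x4, takes a point from camera to world coordinates); the wrist camera has in their place "mount" (4x4, takes a point from camera to tool coordinates, whose origin is the TCP and whose axes are the flange's). Camera axes: x right, y up, looking along -z (the intrinsics and any distortion apply to the point x, -y, -z); pixel columns grow to the right and rows downward; lengths in mm; the calibration is good to about 2 mm. A picture is of the moment at which its call begins: read the wrist's pose just before it. There is no depth.
- ctrl.finish_job(): hands the job in; it is judged then, once.
The state is a dict: "clock": time; "qpos": joint angles; "qd": joint speeds; "tau": joint torques, N m; "eef_pos": TCP position; "tool_rot": TCP orientation; "force": force on the tool from outside, world axes, zero at the start; "torque": the same for the moment, N m; "width": finger opening in mm; "gripper_force": force on a finger pad.
Only numpy, scipy, OpenCV 4.12 (cv2) and the standard library are available. Lean on these libraries where they do the work, as an engineer would, in place of code of your own. Each camera call takes 0.05 s, during which the arm holds its last target. There are 200 camera calls.

### The job

Load the counting rack: draw the hopper's slide gate right out to its end stop so that all the sample tins roll down into the trough, stand each tin (with any that was already in the trough) on edge in a slot of its own in the rack, and push the gate fully home again. Stand the square red-capped bottle (the blank) upright in the rack's square well, and leave the round bottle, the case and the jar lid where they are.

Things in the scene. Friction and masses are not known exactly. Their poses are not given: they have to be found in the camera images.
- feeder: Fixed grey metal feeder: narrow sloping hopper (open top), slide gate at its foot, open catch trough. Origin on the bench under the trough's middle, z up, +y up the slope to the hopper; tins roll to -y. Channel centred on x = 0, 30 mm wide inside, walls 4 mm thick. Trough y -135 to +130, gate blade at y = +175, hopper y 180 to 441 mm, its floor sloping 12 degrees.
- trough_end (a point): Middle of the trough floor at the trough's end wall (wall top 65 mm above the bench), 16 mm above the bench; the floor rises 3 degrees towards feeder +y and the side walls reach 20 mm above it. Tins let out rest on edge here, axes along feeder x, queued touching from the end wall; when one is taken those behind may roll down. Axes as the feeder's.
- gate (a joint): How far the slide gate is drawn out, m: 0 fully home (channel shut), 0.070 at its end stop. It slides along the feeder's -x direction (drawn out to the side, towards the robot), with about 3 N of friction, and stays where it is left.
- gate_grip (a point): Grip point of the gate's handle: an upright white block on the outer end of the gate blade, 14 mm thick (feeder x), 50 mm wide (feeder y), z 100 to 150 mm above the bench; the point is in its middle, 20 mm below its top. Gate home: 78 mm out (feeder -x) from the channel's centre line. Axes as the feeder's.
- rack: Fixed rack, white plastic walls on a green glass base, 84 x 345 mm, origin on the bench, z up, long side along y. Base 4 mm thick. Four slots in a row at y = -35, 25, 85, 145 mm, each 33 mm wide (rack y), 68 mm long (rack x), wall tops 26 mm above the bench; square well at y = -130 mm, 66 x 66 mm inside, sides along rack x and y, wall tops 22 mm above the bench. Walls 4 mm.
- well (a point): Centre of the square well's floor, 4 mm above the bench. Axes as the rack's.
- bottle_c (a point): The blank: white square plastic bottle with a round red cap, loose on the bench, standing upright. Body 52 x 52 mm (sides along its x and y), 58 mm tall; cap 32 mm across, top at 80 mm. The point is on its axis, 40 mm above its underside; z up. About 120 g, weighted low down.
- round_bottle: Bystander: white round bottle with a red cap, 52 mm across, 100 mm tall. Origin at the centre of its underside.
- case: Bystander: grey case 70 x 130 x 45 mm. Origin at the centre of its underside.
- jar_lid: Bystander: white round jar lid 66 mm across, 18 mm high. Origin at the centre of its underside.
- slot1 (a point): Slot 1 of the rack: where the centre of a tin standing in it lies, 36 mm above the bench (slot floor 4 mm). Axes as the rack's; the tin's axis lies along rack y.
- tin1_c (a point): Sample tin: round flat closed steel tin, 64 mm across, 26 mm thick, about 120 g, at the start standing on edge in the hopper; all tins are alike. The point is its centre; its x axis is the tin's axis, its y and z turn as it rolls.
- slot2 (a point): Slot 2 of the rack: where the centre of a tin standing in it lies, 36 mm above the bench (slot floor 4 mm). Axes as the rack's; the tin's axis lies along rack y.
- tin2_c (a point): Sample tin: round flat closed steel tin, 64 mm across, 26 mm thick, about 120 g, at the start standing on edge in the hopper; all tins are alike. The point is its centre; its x axis is the tin's axis, its y and z turn as it rolls.
- slot3 (a point): Slot 3 of the rack: where the centre of a tin standing in it lies, 36 mm above the bench (slot floor 4 mm). Axes as the rack's; the tin's axis lies along rack y.
- tin3_c (a point): Sample tin: round flat closed steel tin, 64 mm across, 26 mm thick, about 120 g, at the start standing on edge in the hopper (may be absent); all tins are alike. The point is its centre; its x axis is the tin's axis, its y and z turn as it rolls.
- slot4 (a point): Slot 4 of the rack: where the centre of a tin standing in it lies, 36 mm above the bench (slot floor 4 mm). Axes as the rack's; the tin's axis lies along rack y.
- tin4_c (a point): Sample tin: round flat closed steel tin, 64 mm across, 26 mm thick, about 120 g, at the start standing on edge in the trough against its end wall (may be absent); all tins are alike. The point is its centre; its x axis is the tin's axis, its y and z turn as it rolls.
Mind the look-alikes: they are no part of the job. What is shaped like the part that bears tin2_c but brown or green is not meant.

How it is judged (in metres and radians):
On the way, in this order (a step that is already met when the one before it is completed fails the run):
1. the slide gate is drawn out to its end stop (within 4 mm) (value of joint gate above 0.066 m), for 0.2 s.
2. the gate is pushed fully home again (within 5 mm) (value of joint gate below 0.005 m), for 0.2 s.
At the end, for the whole second after the job is handed in: Gate home within 5 mm; every tin present on edge in its own rack slot, centre within 9 mm of the slot's point, axis within 0.2 rad of rack y; square bottle in the well within 12 mm of its centre, on the floor (height within 5 mm), upright within 0.12 rad; bystanders not moved (value of joint gate below 0.005 m and (distance between tin1_c and slot1 below 0.009 m or distance between tin1_c and slot2 below 0.009 m or distance between tin1_c and slot3 below 0.009 m or distance between tin1_c and slot4 below 0.009 m) and angle between the x axis of each of tin1_c, tin2_c, tin3_c, tin4_c and the y axis of rack, either way round below 0.2 rad and (distance between tin2_c and slot1 below 0.009 m or distance between tin2_c and slot2 below 0.009 m or distance between tin2_c and slot3 below 0.009 m or distance between tin2_c and slot4 below 0.009 m) and (distance between tin3_c and slot1 below 0.009 m or distance between tin3_c and slot2 below 0.009 m or distance between tin3_c and slot3 below 0.009 m or distance between tin3_c and slot4 below 0.009 m) and (distance between tin4_c and slot1 below 0.009 m or distance between tin4_c and slot2 below 0.009 m or distance between tin4_c and slot3 below 0.009 m or distance between tin4_c and slot4 below 0.009 m) and horizontal distance between bottle_c and well below 0.012 m and z of bottle_c in the frame of rack between 0.039 and 0.049 m and angle between bottle_c's own z axis and vertical below 0.12 rad); the robot touches nothing.
It fails at once if the round bottle is moved more than 40 mm (distance of round_bottle from where it was at the start of the episode above 0.04 m).
It fails at once if the case is moved more than 40 mm (distance of case from where it was at the start of the episode above 0.04 m).
It fails at once if the jar lid is moved more than 40 mm (distance of jar_lid from where it was at the start of the episode above 0.04 m).
Of tin3, tin4 only 1 to 2 are there at a start; the rules pass over those that are not, and their reading is None.
At some moment in a run one of bottle may be knocked a few centimetres aside while the robot is not near it.
It also fails if it takes over 210 s, if anything falls off the work surface, if the arm or the gripper's body presses on something with over 40 N, if the wrist force passes 120 N, or if a joint passes its speed limit or range.

## Working session

There is one attempt and no reset: what is moved stays moved. The work goes in short steps, Python scripts to look and compute and a tool call to move; the robot and the scene stay as the last step left them, time stands still between calls to the robot, and variables do not carry over. Pictures are saved under pics/ and viewed, at most 14 in all, crops included, and the job is handed in when it is done.

Besides the shell and the picture viewer there is one more tool, called after "Call:" as name(argument=value, ...) on one line, values as JSON. send_rows: Moves the arm, as the interface text tells. Its arguments: {"type":"object","properties":{"rows":{"type":"array","items":{"type":"array","items":{"type":"array","items":{"type":"number"}}}},"grip":{"type":"number"}},"required":["rows"]}

```bash
mkdir -p pics; ls; cat > h.py <<'E'
import numpy as np,cv2
from cell import ctrl
from scipy.spatial.transform import Rotation as R
def shot(cam,fn=None,crop=None,scale=1):
    s=ctrl.read_state(); im=ctrl.get_image(cam); p=im['pixels']
    np.save(f'last_{cam}.npy',p)
    if cam=='wrist':
        T=np.eye(4);T[:3,:3]=R.from_euler('xyz',s['tool_rot']).as_matrix();T[:3,3]=s['eef_pos'];E=T@np.array(im['mount'])
    else: E=np.array(im['extrinsics'])
    K=[im['fx'],im['fy'],im['cx'],im['cy']]
    np.savez(f'cal_{cam}.npz',E=E,K=K)
    if fn:
        if crop: x0,y0,x1,y1=crop; p=p[y0:y1,x0:x1]
        p=cv2.resize(p,None,fx=scale,fy=scale,interpolation=cv2.INTER_CUBIC) if scale!=1 else p
        cv2.imwrite('pics/'+fn,p[:,:,::-1])
    return im,E,K
def cal(cam):
    d=np.load(f'cal_{cam}.npz');return d['E'],d['K']
def px2w(cam,u,v,z):
    E,K=cal(cam);d=E[:3,:3]@np.array([(u-K[2])/K[0],-(v-K[3])/K[1],-1]);o=E[:3,3]
    return o+d*(z-o[2])/d[2]
def w2px(cam,P):
    E,K=cal(cam);c=np.linalg.inv(E)@np.append(P,1);return np.array([K[2]+K[0]*c[0]/-c[2],K[3]+K[1]*c[1]/c[2]])
def to(pos,yaw):
    "rows shift (cm) and rotvec to reach TCP pos, tool down with yaw"
    s=ctrl.read_state();R0=R.from_euler('xyz',s['tool_rot'])
    Rt=R.from_euler('xyz',[np.pi,0,yaw])
    print('shift cm',np.round(R0.inv().apply(np.array(pos)-s['eef_pos'])/10,2),'rot',np.round((R0.inv()*Rt).as_rotvec(),3))
E
python3 - <<'E'
from h import *
im,E,K=shot('top','top0.png');print(np.round(E,3),K,im.keys())
im,E,K=shot('side','side0.png');print(np.round(E,3),K)
s=ctrl.read_state();print(s)
E
```

```text
pics
[[ 1.400000e-02  9.860000e-01 -1.660000e-01  3.989580e+02]
 [-1.000000e+00  1.600000e-02  9.000000e-03 -5.923300e+01]
 [ 1.100000e-02  1.660000e-01  9.860000e-01  1.251954e+03]
 [ 0.000000e+00  0.000000e+00  0.000000e+00  1.000000e+00]] [362.42122841579453, 362.42122841579453, 315.37336405019937, 202.5455436466345] dict_keys(['pixels', 'fx', 'fy', 'cx', 'cy', 'extrinsics'])
[[ 9.380000e-01  2.550000e-01 -2.340000e-01  2.400240e+02]
 [-3.460000e-01  7.050000e-01 -6.190000e-01 -9.321780e+02]
 [ 7.000000e-03  6.610000e-01  7.500000e-01  1.190846e+03]
 [ 0.000000e+00  0.000000e+00  0.000000e+00  1.000000e+00]] [491.24226029013874, 491.24226029013874, 321.97857631915014, 196.50414564757793]
{'clock': 0.1, 'qpos': array([-1.38482154,  0.62924988,  0.03844647,  1.51828036, -0.02699662,
        0.99628818, -0.02000267]), 'qd': array([ 0.00104679, -0.00326931,  0.00022202, -0.00236997, -0.00106085,
       -0.0015098 ,  0.00121756]), 'tau': array([ 2.69123724e-03, -5.64533365e+01,  1.23020992e+00, -1.93972868e+01,
        1.12890039e-02,  5.43668662e-03, -1.78198610e-05]), 'eef_pos': array([161.79183169, 629.08919967, 303.07944736]), 'tool_rot': array([-3.13988500e+00,  2.10707104e-05,  2.88981539e+00]), 'force': array([-0.01450402,  0.882705  , -0.28271574]), 'torque': array([-0.03710043, -0.01575356, -0.03306603]), 'gripper_force': 0.0, 'width': 85.47759609684006}
```

View pics/top0.png

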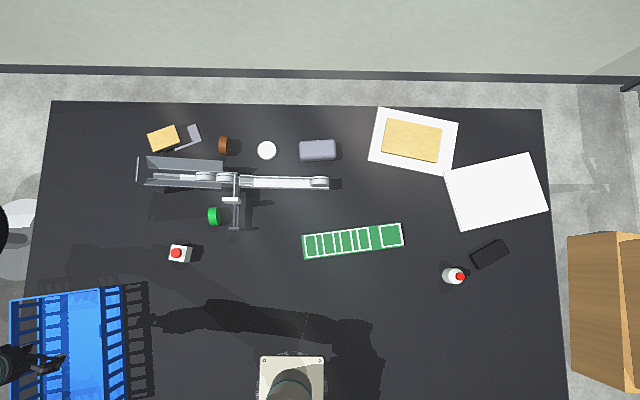

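View pics/side0.png

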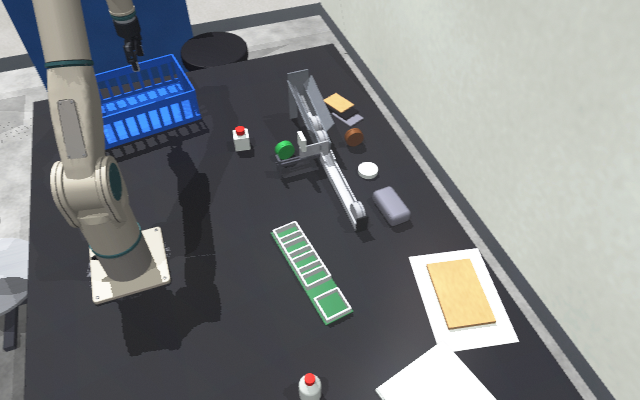

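Top view: the square bottle is at (180,252) and the round bottle at (453,276). The green tin (214,216) and brown tin (224,146) are look-alikes. The jar lid is at (267,150), the case at (317,150), the feeder runs (140–330,180), the gate handle is about (231,200), and the rack is (302–403,240). Next, a closer crop.

```bash
python3 - <<'E'
from h import *
shot('top','c1.png',(130,130,420,270),2.75)
p=np.load('last_top.npy')
E
```

```text
(no output)
```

View pics/c1.png

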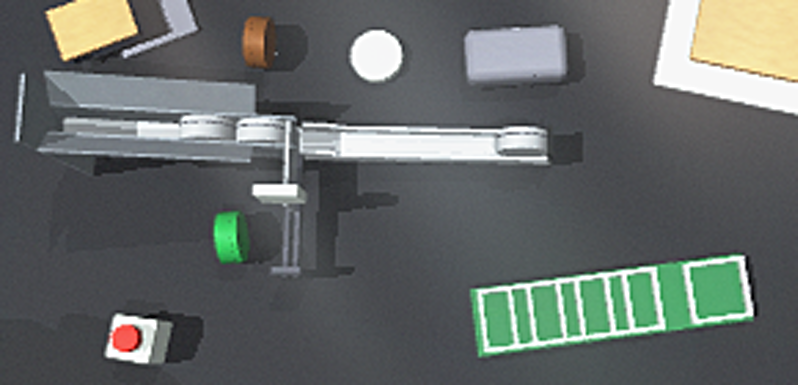

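The crop shows two tins in the hopper, (207,126) and (260,128), one in the trough at (521,138), and the handle at (278,190). That makes three tins. The rack's base corners are (471,289), (479,357), (752,320), (744,256). The bottle cap is at (125,338).

```bash
python3 - <<'E'
from h import *
f=lambda x,y,z:px2w('top',130+x/2.75,130+y/2.75,z)
for n,x,y,z in [('r1',471,289,4),('r2',479,357,4),('r3',752,320,4),('r4',744,256,4),('handle',278,190,150),('trEnd near',549,160,45),('tr gate near',302,155,50),('trEnd far',549,128,45),('tin4 top edge',521,128,81),('tin4 low',521,150,60),('cap',125,338,80),('tinA',207,119,110),('round top',0,0,0)]:
    print(n,np.round(f(x,y,z),1))
print('round',px2w('top',458,275,100),'greentin',f(231,237,32))
E
```

```text
r1 [494.8 -23.6   4. ]
r2 [411.  -35.2   4. ]
r3 [ 461.4 -374.9    4. ]
r4 [ 541.6 -366.9    4. ]
handle [591.1 190.5 150. ]
trEnd near [ 652.5 -118.    45. ]
tr gate near [652.7 186.1  50. ]
trEnd far [ 693.1 -117.6   45. ]
tin4 top edge [683.8 -82.1  81. ]
tin4 low [661.3 -82.9  60. ]
cap [426.2 374.3  80. ]
tinA [681.3 287.2 110. ]
round top [864.1 601.1   0. ]
round [ 369.96250529 -519.61331181  100.        ] greentin [552.10881985 271.83349953  32.        ]
```

```bash
python3 - <<'E'
from h import *
to((591,184,300),np.pi/2)
E
```

```text
shift cm [-52.66 -32.42   0.37] rot [-1.000e-03  1.000e-03  1.319e+00]
```

Call:
send_rows(rows=[[[-26,-16,0.2,0,0,0.66],[-26,-16,0.2,0,0,0.66],[-26,-16,0.2,0,0,0.66],[-26,-16,0.2,0,0,0.66],[-26,-16,0.2,0,0,0.66],[-52.7,-32.4,0.4,0,0,1.319],[-52.7,-32.4,0.4,0,0,1.319],[-52.7,-32.4,0.4,0,0,1.319],[-52.7,-32.4,0.4,0,0,1.319],[-52.7,-32.4,0.4,0,0,1.319]]], grip=140)

```text
clock: 1.15
eef_pos: [510.1, 268.3, 300.5]
tool_rot: [-3.141, 0.0, 1.567]
force: [-0.8, 1.3, 0.3]
width: 38.7
gripper_force: 0.0
```

```bash
python3 - <<'E'
from h import *
s=ctrl.read_state();print(s['qpos'],s['width'])
to((591,184,300),np.pi/2)
E
```

```text
[-0.79414301  0.5547947   0.40699881  1.74021179 -0.26900408  0.90208886
 -0.27764939] 38.677430968616704
shift cm [-8.4   8.12  0.05] rot [-0.     0.    -0.004]
```

Call:
send_rows(rows=[[[-8.4,8.1,0,0,0,0],[-8.4,8.1,0,0,0,0],[-8.4,8.1,0,0,0,0],[-8.4,8.1,0,0,0,0]]])

```text
clock: 1.55
eef_pos: [592.0, 182.0, 300.4]
tool_rot: [3.141, 0.002, 1.565]
force: [-0.4, 0.5, -1.1]
width: 38.4
gripper_force: 0.0
```

```bash
python3 - <<'E'
from h import *
s=ctrl.read_state();print(s['eef_pos'],s['tool_rot'])
shot('wrist','w1.png')
E
```

```text
[591.95584022 181.96422802 300.3924102 ] [3.14069150e+00 2.05233557e-03 1.56485827e+00]
```

View pics/w1.png

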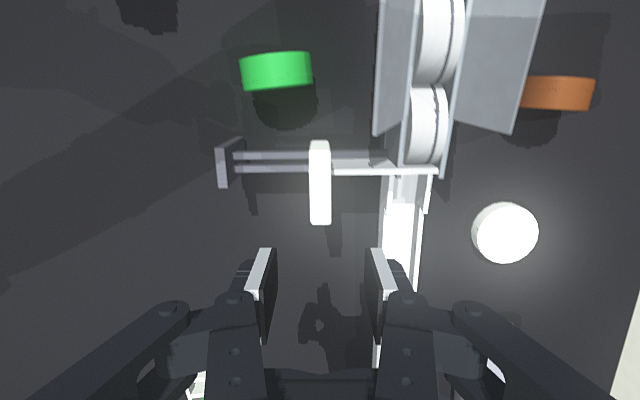

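The white handle's top spans about (309–330, 142–224). Its centre is (319,183), squarely in line with the fingers. The hopper's near wall is at x≈375–410 px.

```bash
python3 - <<'E'
from h import *
print(px2w('wrist',319,183,150),px2w('wrist',319,142,150),px2w('wrist',319,224,150))
for u,v,z in [(375,130,130),(410,130,130),(375,130,160)]:print(px2w('wrist',u,v,z))
h=px2w('wrist',319,183,150)
to((h[0],h[1]-3,183),np.pi/2)
E
```

```text
[591.27484961 199.70763484 150.        ] [591.48214048 225.89496922 150.        ] [591.05255709 171.62512212 150.        ]
[628.91935295 230.9292843  130.        ]
[652.34305642 230.77260805 130.        ]
[624.37766396 234.03345789 160.        ]
shift cm [ 1.2   0.1  11.72] rot [-0.001  0.    -0.003]
```

Call:
send_rows(rows=[[[0.4,0,5,0,0,0],[0.4,0,9,0,0,0],[0.4,0.1,11.4,0,0,0],[0.4,0.1,11.4,0,0,0],[0.4,0.1,11.4,0,0,0]]])

```text
clock: 2.1
eef_pos: [590.5, 191.4, 187.0]
tool_rot: [-3.141, -0.001, 1.573]
force: [0.1, 0.1, 0.7]
width: 38.5
gripper_force: 0.0
```

Call:
send_rows(rows=[[[0,0,0,0,0,0],[0,0,0,0,0,0],[0,0,0,0,0,0],[0,0,0,0,0,0],[0,0,0,0,0,0]]], grip=255)

```text
clock: 2.6
eef_pos: [592.0, 190.5, 188.7]
tool_rot: [3.139, -0.002, 1.572]
force: [-0.4, 1.3, 7.2]
width: 13.3
gripper_force: 59.0
```

Call:
send_rows(rows=[[[0,-1,0,0,0,0],[0,-2,0,0,0,0],[0,-3,0,0,0,0],[0,-4,0,0,0,0],[0,-5,0,0,0,0],[0,-6,0,0,0,0],[0,-6.8,0,0,0,0],[0,-7.1,0,0,0,0],[0,-7.1,0,0,0,0],[0,-7.1,0,0,0,0]]])

```text
clock: 3.6
eef_pos: [523.7, 190.1, 188.7]
tool_rot: [3.132, -0.002, 1.571]
force: [7.3, -0.5, 4.0]
width: 13.1
gripper_force: 59.9
```

```bash
python3 - <<'E'
from h import *
shot('top','c2.png',(130,130,420,290),2.75)
E
```

```text
(no output)
```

View pics/c2.png

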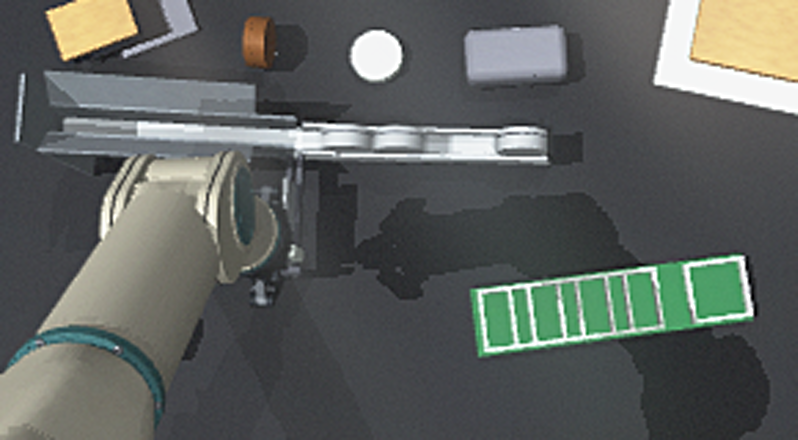

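Both hopper tins are rolling down the trough, at (345,135) and (398,135). I'll pull a little further to make sure the gate is on its stop.

Call:
send_rows(rows=[[[0,-0.4,0,0,0,0],[0,-0.4,0,0,0,0],[0,-0.4,0,0,0,0],[0,-0.4,0,0,0,0],[0,-0.4,0,0,0,0],[0,-0.4,0,0,0,0]]])

```text
clock: 4.25
eef_pos: [523.2, 190.1, 188.8]
tool_rot: [3.125, -0.002, 1.57]
force: [17.3, 1.5, -4.3]
width: 13.2
gripper_force: 60.7
```

```bash
python3 - <<'E'
from h import *
shot('top','c3.png',(200,140,420,270),3.6)
E
```

```text
(no output)
```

View pics/c3.png

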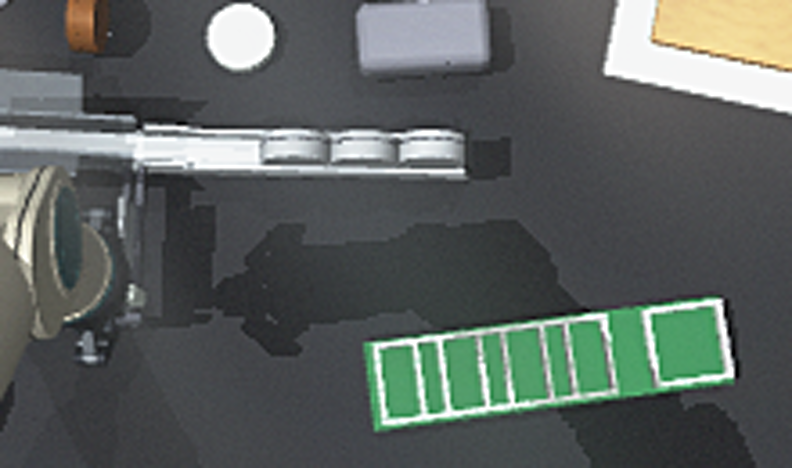

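All three tins are queued at the trough end, at (432,147), (363,147) and (295,147), and the gate is at its stop (17 N, no further motion). Pushing it home.

Call:
send_rows(rows=[[[0,1,0,0,0,0],[0,2,0,0,0,0],[0,3,0,0,0,0],[0,4,0,0,0,0],[0,5,0,0,0,0],[0,6,0,0,0,0],[0,7,0,0,0,0],[0,7.4,0,0,0,0],[0,7.5,0,0,0,0],[0,7.5,0,0,0,0]]])

```text
clock: 5.3
eef_pos: [591.4, 190.6, 188.6]
tool_rot: [3.14, -0.002, 1.572]
force: [-1.6, 1.5, 10.1]
width: 13.2
gripper_force: 61.3
```

Call:
send_rows(rows=[[[0,0.2,0,0,0,0],[0,0.2,0,0,0,0],[0,0.2,0,0,0,0]]])

```text
clock: 5.6
eef_pos: [593.2, 190.5, 188.7]
tool_rot: [3.14, -0.002, 1.572]
force: [-1.5, 1.4, 9.2]
width: 13.0
gripper_force: 61.4
```

Call:
send_rows(rows=[[[0,0.2,0,0,0,0],[0,0.4,0,0,0,0],[0,0.4,0,0,0,0],[0,0.4,0,0,0,0]]])

```text
clock: 6.0
eef_pos: [594.6, 190.6, 188.6]
tool_rot: [-3.137, -0.002, 1.572]
force: [-9.5, -0.3, 16.1]
width: 13.2
gripper_force: 62.1
```

Call:
send_rows(rows=[[[0,0,0,0,0,0],[0,0,0,0,0,0],[0,0,0,0,0,0],[0,0,-3,0,0,0],[0,0,-7,0,0,0],[0,0,-9,0,0,0],[0,0,-9,0,0,0]]], grip=120)

```text
clock: 6.7
eef_pos: [599.0, 189.7, 279.9]
tool_rot: [3.135, -0.002, 1.57]
force: [0.3, -0.3, 0.0]
width: 44.8
gripper_force: 0.0
```

```bash
python3 - <<'E'
from h import *
f=lambda x,y,z:px2w('top',200+x/3.6,140+y/3.6,z)
for x,y,z in [(432,131,80),(399,131,80),(464,131,80),(363,132,80),(295,132,80)]: print(np.round(f(x,y,z),1))
to((671,-87,230),np.pi/2)
E
```

```text
[684.6 -83.9  80. ]
[684.1 -53.5  80. ]
[ 685.1 -113.5   80. ]
[682.6 -20.4  80. ]
[681.5  42.2  80. ]
shift cm [-27.68   7.19   4.99] rot [ 0.006 -0.002 -0.001]
```

Call:
send_rows(rows=[[[-10,2.5,2,0,0,0],[-10,2.5,2,0,0,0],[-20,5,4,0,0,0],[-20,5,4,0,0,0],[-31,7.2,5,0,0,0],[-31,7.2,5,0,0,0],[-31,7.2,5,0,0,0],[-31,7.2,5,0,0,0],[-31,7.2,5,0,0,0]]])

```text
clock: 7.6
eef_pos: [668.4, -120.2, 225.2]
tool_rot: [-3.139, -0.001, 1.57]
force: [0.2, 0.7, 0.6]
width: 45.5
gripper_force: 0.0
```

```bash
python3 - <<'E'
from h import *
s=ctrl.read_state();print(s['eef_pos'],s['tool_rot'],s['qpos'],s['width'])
shot('wrist','w2.png')
E
```

```text
[ 668.4465823  -120.17786811  225.18638922] [-3.13926577e+00 -1.21294814e-03  1.56957799e+00] [-0.0468591   0.77860163  0.33284534  1.50588524 -0.29595941  0.90954201
  0.37893684] 45.50803753461626
```

View pics/w2.png

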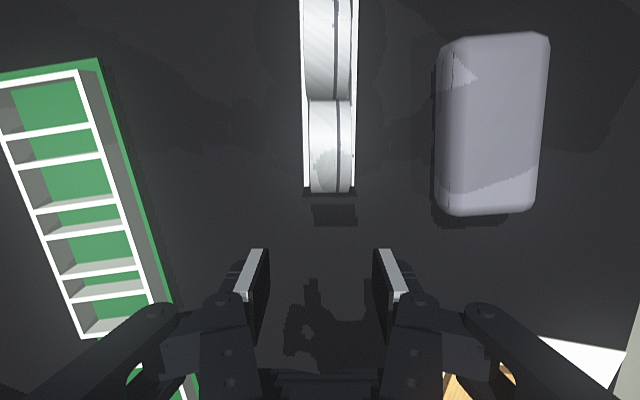

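The nearest tin spans columns 310–350 (centre 330) and rows 100–192, just right of the finger midline (about 320).

```bash
python3 - <<'E'
from h import *
for u,v,z in [(310,146,80),(350,146,80),(330,100,60),(330,192,48),(309,50,80),(351,50,80)]:print(np.round(px2w('wrist',u,v,z),1))
# rack: wall lines
for u,v in [(79,70),(145,290),(80,337),(97,124),(104,154),(124,200),(130,224),(139,262)]: print(np.round(px2w('wrist',u,v,26),1))
E
```

```text
[661.9 -77.5  80. ]
[686.1 -77.5  80. ]
[674.3 -51.   60. ]
[ 674.9 -115.4   48. ]
[661.9 -23.5  80. ]
[685.5 -23.5  80. ]
[494.9 -30.5  26. ]
[ 516.3 -209.2   26. ]
[ 450.4 -257.3   26. ]
[500.8 -68.6  26. ]
[502.  -91.2  26. ]
[ 511.3 -128.    26. ]
[ 512.9 -148.4   26. ]
[ 515.1 -182.6   26. ]
```

```bash
python3 - <<'E'
from h import *
to((674,-83,117),np.pi/2+0.01)
E
```

```text
shift cm [ 3.54  0.55 10.85] rot [-0.002 -0.002 -0.009]
```

Call:
send_rows(rows=[[[3.5,0.5,3,0,0,0],[3.5,0.5,6,0,0,0],[3.5,0.5,9,0,0,0],[3.5,0.5,10.8,0,0,0],[3.5,0.5,10.8,0,0,0],[3.5,0.5,10.8,0,0,0]]])

```text
clock: 8.25
eef_pos: [674.6, -84.7, 119.2]
tool_rot: [3.141, -0.0, 1.571]
force: [-0.2, -0.2, 1.0]
width: 45.1
gripper_force: 0.0
```

Call:
send_rows(rows=[[[0,0,0,0,0,0],[0,0,0,0,0,0],[0,0,0,0,0,0],[0,0,0,0,0,0]]], grip=255)

```text
clock: 8.65
eef_pos: [675.1, -85.5, 120.5]
tool_rot: [3.139, 0.0, 1.571]
force: [-0.1, 0.3, 6.3]
width: 25.4
gripper_force: 59.3
```

Call:
send_rows(rows=[[[0,0,-3,0,0,0],[0,0,-8,0,0,0],[0,0,-11,0,0,0],[0,0,-11,0,0,0]]])

```text
clock: 9.05
eef_pos: [676.9, -86.2, 234.4]
tool_rot: [3.131, 0.001, 1.57]
force: [1.0, 0.0, -0.8]
width: 25.5
gripper_force: 60.7
```

```bash
python3 - <<'E'
from h import *
s=ctrl.read_state();print(s['width'],s['qpos'])
to((424,-182,215),0.141)
E
```

```text
25.50222813896869 [-0.10327121  0.7686525   0.34184535  1.4998573  -0.29866701  0.91427715
  0.33007314]
shift cm [ -9.58 -25.3    1.7 ] rot [ 0.009 -0.006  1.429]
```

Call:
send_rows(rows=[[[-5,-13,0,0,0,0.7],[-5,-13,0,0,0,0.7],[-5,-13,0,0,0,0.7],[-5,-13,0,0,0,0.7],[-5,-13,0,0,0,0.7],[-9.6,-25.3,1,0,0,1.43],[-9.6,-25.3,1,0,0,1.43],[-9.6,-25.3,1,0,0,1.43],[-9.6,-25.3,1,0,0,1.43],[-9.6,-25.3,1,0,0,1.43]]])

```text
clock: 10.05
eef_pos: [419.6, -181.5, 218.4]
tool_rot: [-3.141, 0.001, 0.132]
force: [0.1, -0.4, -1.2]
width: 25.4
gripper_force: 60.8
```

Call:
send_rows(rows=[[[0,0,0,0,0,0],[0,0,0,0,0,0]]])

```text
clock: 10.25
eef_pos: [421.0, -181.0, 218.3]
tool_rot: [-3.141, 0.001, 0.144]
force: [-0.6, -0.3, -1.1]
width: 25.3
gripper_force: 60.8
```

```bash
python3 - <<'E'
from h import *
s=ctrl.read_state();print(s['eef_pos'],s['tool_rot'],s['qpos'],s['width'])
shot('wrist','w3.png',None,1.25)
shot('wrist')
E
```

```text
[ 421.01526397 -180.9722315   218.30877515] [-3.14146513e+00  8.31495247e-04  1.44275663e-01] [-0.12492958  0.59973018  0.69966371  2.13440492 -0.66002061  0.63380341
 -0.38502969] 25.257022918519915
```

View pics/w3.png

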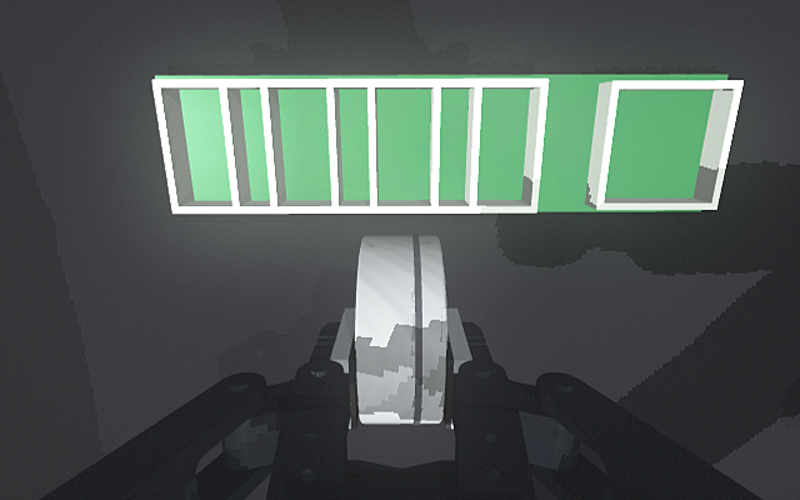

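Slots 4, 3, 2, 1 run left to right, and the well is at right. Block wall-top outer corners are (153,81), (173,213), (540,212), (548,80). The well's outer corners are (743,81), (717,209). The tin is held on edge and centred.

```bash
python3 - <<'E'
from h import *
from scipy.optimize import least_squares
px=[((153,81),(38,165.5,26)),((173,213),(-38,165.5,26)),((540,212),(-38,-55.5,26)),((548,80),(38,-55.5,26)),((743,81),(37,-167,22)),((717,209),(-37,-167,22))]
W=np.array([px2w('wrist',u/1.25,v/1.25,p[2])[:2] for (u,v),p in px]);L=np.array([p[:2] for _,p in px])
rot=lambda t:np.array([[np.cos(t),-np.sin(t)],[np.sin(t),np.cos(t)]])
f=lambda q:(L@rot(q[2]).T+q[:2]-W).ravel()
r=least_squares(f,[477,-200,.14]);print(r.x,np.round(f(r.x).reshape(-1,2),1))
np.save('rack.npy',r.x)
for y in (-130,-35,25,85,145): print(y,np.round(r.x[:2]+rot(r.x[2])@[0,y],1))
print('tin edges at z~147?',[w2px('wrist',(421+27*np.cos(.14),-181,z))*1.25 for z in (150,)])
E
```

```text
[ 4.79491070e+02 -2.00187518e+02  1.46765234e-01] [[ 0.3  0.9]
 [-0.8  0.3]
 [-0.8  1.3]
 [ 0.8 -0.7]
 [ 0.5 -1. ]
 [-0.1 -0.7]]
-130 [ 498.5 -328.8]
-35 [ 484.6 -234.8]
25 [ 475.8 -175.5]
85 [ 467.1 -116.1]
145 [458.3 -56.7]
tin edges at z~147? [array([411.67972554, 266.09910014])]
```

```bash
python3 - <<'E'
from h import *
to((473.8,-175.8,108),.147)
E
```

```text
shift cm [ 5.29  0.24 11.05] rot [-0.     0.    -0.004]
```

Call:
send_rows(rows=[[[3,0.1,0,0,0,0],[5.3,0.25,2,0,0,0],[5.3,0.25,4,0,0,0],[5.3,0.25,6,0,0,0],[5.3,0.25,6.5,0,0,0],[5.3,0.25,6.5,0,0,0]]])

```text
clock: 10.95
eef_pos: [473.5, -176.2, 153.2]
tool_rot: [-3.141, 0.001, 0.141]
force: [-0.2, -0.4, -0.5]
width: 24.9
gripper_force: 60.8
```

```bash
python3 - <<'E'
from h import *
to((473.8,-175.8,108),.147)
E
```

```text
shift cm [ 0.04 -0.03  4.52] rot [-0.001  0.001 -0.006]
```

Call:
send_rows(rows=[[[0,0,1.5,0,0,0],[0,0,3,0,0,0],[0,0,4,0,0,0],[0,0,4.5,0,0,0],[0,0,4.5,0,0,0],[0,0,4.5,0,0,0]]])

```text
clock: 11.55
eef_pos: [474.2, -176.5, 109.1]
tool_rot: [3.141, -0.001, 0.141]
force: [0.2, -0.3, -1.8]
width: 25.4
gripper_force: 60.8
```

Call:
send_rows(rows=[[[0,0,0.2,0,0,0],[0,0,0.25,0,0,0],[0,0,0.25,0,0,0]]])

```text
clock: 11.85
eef_pos: [474.3, -176.4, 106.8]
tool_rot: [3.141, -0.001, 0.141]
force: [0.1, 0.3, 4.4]
width: 25.5
gripper_force: 61.6
```

Call:
send_rows(rows=[[[0,0,0,0,0,0],[0,0,0,0,0,0],[0,0,0,0,0,0],[0,0,-2,0,0,0],[0,0,-6,0,0,0],[0,0,-10.5,0,0,0],[0,0,-12,0,0,0],[0,0,-12,0,0,0]]], grip=120)

```text
clock: 12.65
eef_pos: [475.1, -176.8, 228.3]
tool_rot: [3.14, -0.004, 0.141]
force: [0.6, 0.3, 0.5]
width: 45.5
gripper_force: 0.0
```

```bash
python3 - <<'E'
from h import *
shot('top','c4.png',(220,140,420,270),4)
to((674.5,-85,215),np.pi/2)
E
```

```text
shift cm [21.09 -6.2   1.22] rot [ 2.000e-03 -1.000e-03 -1.429e+00]
```

View pics/c4.png

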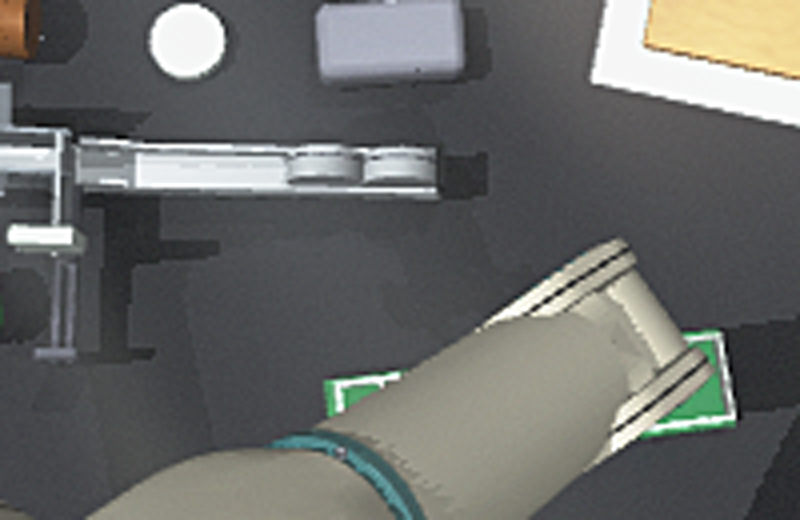

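The two remaining tins have rolled down to the end wall at (400,165) and (325,165). The gate handle is back at its home position (40,236). I'll make the same pick again.

Call:
send_rows(rows=[[[10,-3,0,0,0,-0.7],[10,-3,0,0,0,-0.7],[10,-3,0,0,0,-0.7],[10,-3,0,0,0,-0.7],[10,-3,0,0,0,-0.7],[21.1,-6.2,0,0,0,-1.43],[21.1,-6.2,0,0,0,-1.43],[21.1,-6.2,0,0,0,-1.43],[21.1,-6.2,0,0,0,-1.43],[21.1,-6.2,0,0,0,-1.43]]])

```text
clock: 13.7
eef_pos: [673.7, -84.4, 223.4]
tool_rot: [-3.138, -0.001, 1.578]
force: [-1.1, -0.9, 0.4]
width: 45.1
gripper_force: 0.0
```

```bash
python3 - <<'E'
from h import *
to((674.5,-85,119),np.pi/2)
E
```

```text
shift cm [-0.08  0.11 10.44] rot [-0.004 -0.001  0.007]
```

Call:
send_rows(rows=[[[0,0.05,4,0,0,0],[0,0.05,8,0,0,0],[0,0.05,10.3,0,0,0],[0,0.05,10.3,0,0,0],[0,0.05,10.3,0,0,0]]])

```text
clock: 14.2
eef_pos: [674.2, -85.3, 122.0]
tool_rot: [-3.14, -0.001, 1.57]
force: [0.1, 0.2, 1.3]
width: 45.2
gripper_force: 0.0
```

Call:
send_rows(rows=[[[0,0,0,0,0,0],[0,0,0,0,0,0],[0,0,0,0,0,0],[0,0,0,0,0,0],[0,0,0,0,0,0]]], grip=255)

```text
clock: 14.7
eef_pos: [675.6, -85.5, 124.7]
tool_rot: [3.139, 0.0, 1.571]
force: [0.4, 0.8, 6.7]
width: 25.0
gripper_force: 60.6
```

Call:
send_rows(rows=[[[0,0,-3,0,0,0],[0,0,-7,0,0,0],[0,0,-9,0,0,0],[0,0,-9,0,0,0],[0,0,-9,0,0,0]]])

```text
clock: 15.2
eef_pos: [674.2, -84.9, 212.8]
tool_rot: [-3.141, -0.001, 1.571]
force: [-1.3, -0.1, -1.8]
width: 24.8
gripper_force: 60.4
```

```bash
python3 - <<'E'
from h import *
to((465.1,-116.4,200),.147)
E
```

```text
shift cm [ -3.15 -20.91   1.29] rot [-1.000e-03  0.000e+00  1.424e+00]
```

Call:
send_rows(rows=[[[-1.6,-10,0,0,0,0.7],[-1.6,-10,0,0,0,0.7],[-1.6,-10,0,0,0,0.7],[-1.6,-10,0,0,0,0.7],[-1.6,-10,0,0,0,0.7],[-3.1,-20.9,1,0,0,1.424],[-3.1,-20.9,1,0,0,1.424],[-3.1,-20.9,1,0,0,1.424],[-3.1,-20.9,1,0,0,1.424],[-3.1,-20.9,1,0,0,1.424]]])

```text
clock: 16.2
eef_pos: [464.1, -115.9, 201.9]
tool_rot: [-3.141, 0.003, 0.14]
force: [-0.2, 1.2, -0.9]
width: 25.2
gripper_force: 60.4
```

Call:
send_rows(rows=[[[0,0,2,0,0,0],[0,0,4,0,0,0],[0,0,4,0,0,0],[0,0,4,0,0,0]]])

```text
clock: 16.6
eef_pos: [464.8, -116.2, 162.4]
tool_rot: [-3.141, 0.003, 0.146]
force: [0.1, -0.4, -0.8]
width: 25.0
gripper_force: 60.4
```

```bash
python3 - <<'E'
from h import *
to((465.1,-116.4,112),.147)
E
```

```text
shift cm [0.04 0.02 5.04] rot [-0.001  0.003 -0.001]
```

Call:
send_rows(rows=[[[0,0,2,0,0,0],[0,0,4,0,0,0],[0,0,4.9,0,0,0],[0,0,5,0,0,0],[0,0,5.1,0,0,0],[0,0,5.1,0,0,0]]])

```text
clock: 17.2
eef_pos: [466.1, -116.5, 112.8]
tool_rot: [3.141, -0.001, 0.147]
force: [0.2, 0.0, -2.3]
width: 25.3
gripper_force: 60.4
```

Call:
send_rows(rows=[[[0,0,0.15,0,0,0],[0,0,0.25,0,0,0],[0,0,0.25,0,0,0]]])

```text
clock: 17.5
eef_pos: [466.1, -116.4, 110.9]
tool_rot: [-3.142, -0.002, 0.147]
force: [-1.0, 0.9, 10.9]
width: 25.2
gripper_force: 62.2
```

Seated. Release and fetch the last tin.

Call:
send_rows(rows=[[[0,0,0,0,0,0],[0,0,0,0,0,0],[0,0,0,0,0,0],[0,0,-2,0,0,0],[0,0,-6,0,0,0],[0,0,-10,0,0,0],[0,0,-11,0,0,0],[0,0,-11,0,0,0]]], grip=120)

```text
clock: 18.3
eef_pos: [466.5, -116.2, 220.8]
tool_rot: [3.141, -0.003, 0.148]
force: [0.8, 0.6, 0.2]
width: 45.5
gripper_force: 0.0
```

```bash
python3 - <<'E'
from h import *
to((674.5,-120,222),np.pi/2)
E
```

```text
shift cm [20.52  3.43 -0.05] rot [ 0.003 -0.002 -1.423]
```

Call:
send_rows(rows=[[[10,0,0,0,0,-0.7],[10,0,0,0,0,-0.7],[10,0,0,0,0,-0.7],[10,0,0,0,0,-0.7],[10,0,0,0,0,-0.7],[21,0,0,0,0,-1.423],[21,0,0,0,0,-1.423],[21,0,0,0,0,-1.423],[21,0,0,0,0,-1.423],[21,0,0,0,0,-1.423]]])

```text
clock: 19.3
eef_pos: [672.9, -85.0, 216.7]
tool_rot: [-3.138, -0.002, 1.576]
force: [-0.4, -1.0, -0.7]
width: 45.3
gripper_force: 0.0
```

```bash
python3 - <<'E'
from h import *
shot('top','c5.png',(220,140,420,270),4)
to((674.5,-85,120),np.pi/2)
E
```

```text
shift cm [0.   0.22 9.69] rot [-0.003 -0.002  0.008]
```

View pics/c5.png

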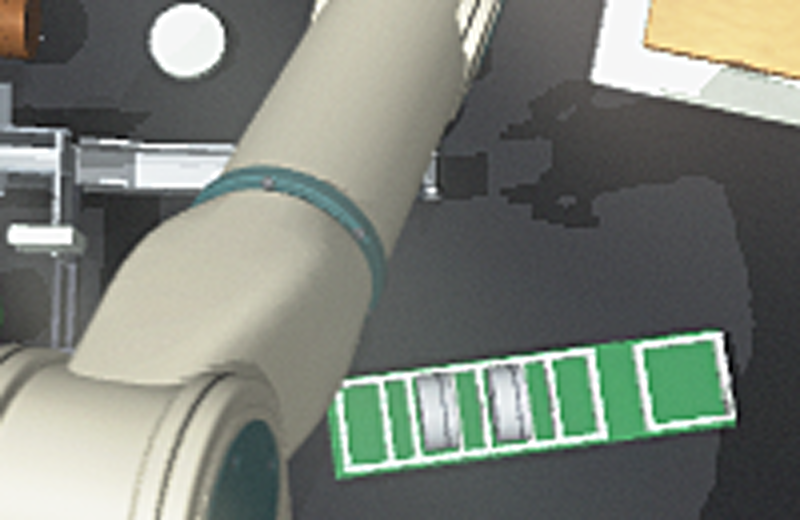

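Both tins stand in slots 3 (437,410) and 2 (508,403), upright and centred. The third tin is hidden under the arm, at the trough end.

Call:
send_rows(rows=[[[0,0.1,4,0,0,0],[0,0.1,8,0,0,0],[0,0.1,9.8,0,0,0],[0,0.1,9.8,0,0,0],[0,0.1,9.8,0,0,0]]])

```text
clock: 19.85
eef_pos: [674.8, -85.8, 121.8]
tool_rot: [3.141, 0.0, 1.569]
force: [-0.4, -0.2, 1.0]
width: 45.3
gripper_force: 0.0
```

Call:
send_rows(rows=[[[0,0,0,0,0,0],[0,0,0,0,0,0],[0,0,0,0,0,0],[0,0,0,0,0,0],[0,0,0,0,0,0]]], grip=255)

```text
clock: 20.35
eef_pos: [675.7, -86.2, 123.4]
tool_rot: [3.138, 0.001, 1.569]
force: [0.5, -1.1, 6.4]
width: 23.9
gripper_force: 59.3
```

Call:
send_rows(rows=[[[0,0,-3,0,0,0],[0,0,-7,0,0,0],[0,0,-9,0,0,0],[0,0,-9,0,0,0],[0,0,-9,0,0,0]]])

```text
clock: 20.85
eef_pos: [673.9, -85.1, 211.2]
tool_rot: [-3.141, -0.001, 1.57]
force: [-0.7, -0.2, -2.0]
width: 23.7
gripper_force: 60.0
```

```bash
python3 - <<'E'
from h import *
print(ctrl.read_state()['width'])
to((482.1,-235.2,200),.147)
E
```

```text
23.72928431471117
shift cm [-15.02 -19.17   1.13] rot [-1.000e-03  0.000e+00  1.423e+00]
```

Call:
send_rows(rows=[[[-7,-10,0,0,0,0.7],[-7,-10,0,0,0,0.7],[-7,-10,0,0,0,0.7],[-7,-10,0,0,0,0.7],[-7,-10,0,0,0,0.7],[-15,-19.2,1,0,0,1.423],[-15,-19.2,1,0,0,1.423],[-15,-19.2,1,0,0,1.423],[-15,-19.2,1,0,0,1.423],[-15,-19.2,1,0,0,1.423]]])

```text
clock: 21.85
eef_pos: [480.3, -235.5, 200.0]
tool_rot: [-3.14, 0.004, 0.139]
force: [-0.1, -0.2, -1.6]
width: 24.1
gripper_force: 60.2
```

Call:
send_rows(rows=[[[0,0,2,0,0,0],[0,0,3,0,0,0],[0,0,3,0,0,0],[0,0,3,0,0,0]]])

```text
clock: 22.25
eef_pos: [481.8, -235.2, 171.1]
tool_rot: [-3.141, 0.001, 0.147]
force: [0.2, -0.4, -2.0]
width: 24.0
gripper_force: 60.2
```

```bash
python3 - <<'E'
from h import *
s=ctrl.read_state();print(s['width'],s['qpos'])
shot('wrist','w4.png')
to((482.1,-235.2,111),.147)
E
```

```text
23.97493324240071 [-0.002734    0.75872379  0.64437776  1.96314866 -0.72974762  0.66811459
 -0.31464419]
shift cm [ 0.   -0.03  6.06] rot [-0.  0. -0.]
```

View pics/w4.png

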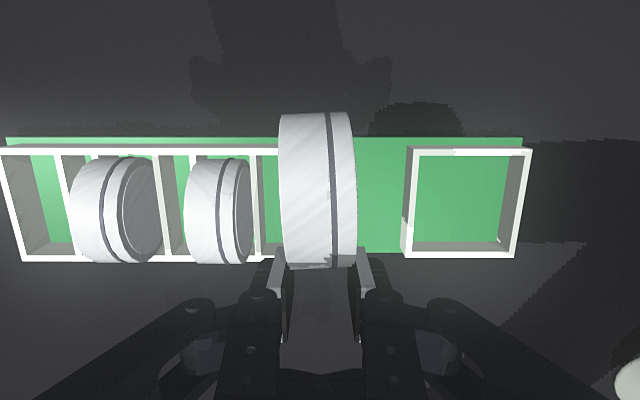

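The held tin spans rows 113–265 here, while in w3 the held tin spanned about 189–338. So it is gripped off-centre. I'll fit the offset.

```bash
python3 - <<'E'
from h import *
im=ctrl.get_image('wrist');M=np.array(im['mount']);K=[im['fx'],im['fy'],im['cx'],im['cy']]
print(np.round(M,3))
Mi=np.linalg.inv(M)
def ext(dx,c):
    t=np.linspace(0,2*np.pi,361)
    P=np.stack([dx+32*np.cos(t),0*t+13,c+32*np.sin(t),0*t+1]);
    q=Mi@P;u=K[2]+K[0]*q[0]/-q[2];v=K[3]+K[1]*q[1]/q[2]
    return np.round([v.min(),v.max(),u.min(),u.max(),],0)
print('w3',ext(2,70.8)); 
for dx in (2,10,16,20,24,30):
  for c in (65,70,75,80): print(dx,c,ext(dx,c))
E
```

```text
[[-1.000e-03  9.570e-01  2.910e-01  7.413e+01]
 [ 1.000e+00  1.000e-03  1.000e-03  2.770e-01]
 [ 0.000e+00  2.910e-01 -9.570e-01 -6.914e+01]
 [ 0.000e+00  0.000e+00  0.000e+00  1.000e+00]]
w3 [191. 342. 345. 357.]
2 65 [194. 352. 345. 359.]
2 70 [191. 344. 345. 357.]
2 75 [188. 335. 344. 356.]
2 80 [185. 328. 344. 355.]
10 65 [176. 335. 346. 360.]
10 70 [173. 327. 345. 358.]
10 75 [171. 319. 344. 357.]
10 80 [168. 312. 344. 355.]
16 65 [161. 322. 346. 360.]
16 70 [159. 314. 345. 359.]
16 75 [157. 307. 345. 357.]
16 80 [155. 300. 344. 356.]
20 65 [151. 313. 346. 361.]
20 70 [149. 305. 345. 359.]
20 75 [147. 298. 345. 358.]
20 80 [146. 291. 344. 356.]
24 65 [141. 304. 346. 361.]
24 70 [139. 296. 346. 359.]
24 75 [138. 289. 345. 358.]
24 80 [136. 283. 344. 356.]
30 65 [125. 290. 347. 362.]
30 70 [124. 283. 346. 360.]
30 75 [123. 276. 345. 358.]
30 80 [122. 271. 345. 357.]
```

```bash
python3 - <<'E'
from h import *
im=ctrl.get_image('wrist');M=np.array(im['mount']);K=[im['fx'],im['fy'],im['cx'],im['cy']]
Mi=np.linalg.inv(M)
def ext(dx,c):
    t=np.linspace(0,2*np.pi,361)
    P=np.stack([dx+32*np.cos(t),0*t+13,c+32*np.sin(t),0*t+1]);
    q=Mi@P;v=K[3]+K[1]*q[1]/q[2]
    return np.round([v.min(),v.max()])
for dx in (32,34,36):
  for c in (70,72,75,78): print(dx,c,ext(dx,c))
r=np.load('rack.npy');u=np.array([np.cos(r[2]),np.sin(r[2])]);v=np.array([-u[1],u[0]])
for d in (34,):
  p=r[:2]-35*v-d*u;print(p); to((*p,140),r[2])
E
```

```text
32 70 [119. 278.]
32 72 [119. 276.]
32 75 [118. 272.]
32 78 [118. 269.]
34 70 [114. 274.]
34 72 [114. 271.]
34 75 [113. 268.]
34 78 [113. 264.]
36 70 [109. 269.]
36 72 [108. 267.]
36 75 [108. 263.]
36 78 [108. 260.]
[ 450.97495524 -239.78336706]
shift cm [-3.18 -0.05  3.21] rot [ 0.    -0.001 -0.   ]
```

Call:
send_rows(rows=[[[-3.1,0,0,0,0,0],[-3.1,0,2,0,0,0],[-3.1,0,3.2,0,0,0],[-3.1,0,3.2,0,0,0],[-3.1,0,3.2,0,0,0]]])

```text
clock: 22.9
eef_pos: [452.2, -240.0, 139.7]
tool_rot: [3.141, -0.0, 0.147]
force: [0.4, -0.1, -1.4]
width: 24.3
gripper_force: 60.3
```

```bash
python3 - <<'E'
from h import *
to((451.5,-239.7,112),.147)
E
```

```text
shift cm [-0.07 -0.04  2.77] rot [ 0. -0.  0.]
```

Call:
send_rows(rows=[[[-0.05,0,1,0,0,0],[-0.05,0,2,0,0,0],[-0.05,0,2.5,0,0,0],[-0.05,0,2.7,0,0,0],[-0.05,0,2.7,0,0,0]]])

```text
clock: 23.4
eef_pos: [450.9, -240.0, 112.2]
tool_rot: [-3.141, 0.001, 0.147]
force: [0.8, -0.2, -0.8]
width: 23.8
gripper_force: 60.1
```

Call:
send_rows(rows=[[[0,0,0.15,0,0,0],[0,0,0.25,0,0,0],[0,0,0.25,0,0,0]]])

```text
clock: 23.7
eef_pos: [451.2, -240.0, 110.2]
tool_rot: [3.142, -0.0, 0.147]
force: [0.6, 0.7, -1.2]
width: 23.8
gripper_force: 60.1
```

Call:
send_rows(rows=[[[0,0,0.15,0,0,0],[0,0,0.25,0,0,0],[0,0,0.25,0,0,0]]])

```text
clock: 24.0
eef_pos: [450.6, -240.2, 108.3]
tool_rot: [-3.141, 0.0, 0.146]
force: [-3.4, 0.8, 8.4]
width: 23.9
gripper_force: 61.6
```

Call:
send_rows(rows=[[[0,0,0,0,0,0],[0,0,0,0,0,0],[0,0,0,0,0,0],[0,0,-2,0,0,0],[0,0,-6,0,0,0],[0,0,-10,0,0,0],[0,0,-14,0,0,0],[0,0,-14,0,0,0],[0,0,-14,0,0,0]]], grip=120)

```text
clock: 24.9
eef_pos: [451.5, -239.7, 248.3]
tool_rot: [3.141, -0.002, 0.148]
force: [0.2, -0.2, 0.4]
width: 45.2
gripper_force: 0.0
```

```bash
python3 - <<'E'
from h import *
shot('wrist','w5.png')
im,E,K=shot('top')
p=im['pixels'].astype(int)
m=(p[...,0]>150)&(p[...,1]<80)&(p[...,2]<80)
n,l,st,c=cv2.connectedComponentsWithStats(m.astype('uint8'))
for i in range(1,n):
    if st[i,4]>20: print(st[i],c[i],px2w('top',*c[i],80))
E
```

```text
[171 248   9  10  22] [174.27272727 252.36363636] [427.85924836 378.14603267  80.        ]
[456 273   9   7  52] [460.09615385 276.15384615] [ 365.94291682 -534.12691604   80.        ]
```

View pics/w5.png

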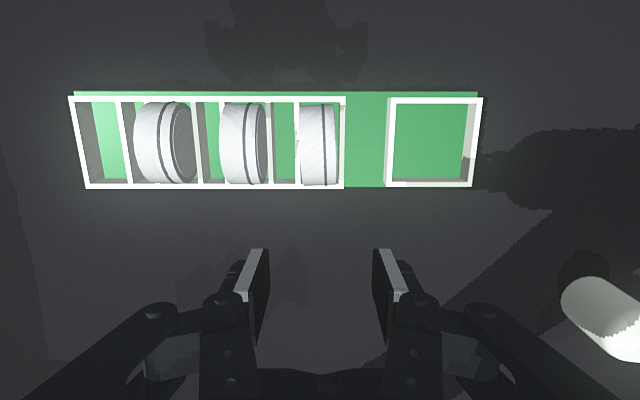

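All three tins stand in slots 3, 2 and 1. On to the bottle; its cap is near (427,377).

```bash
python3 - <<'E'
from h import *
to((427,335,250),1.57)
E
```

```text
shift cm [  6.07 -57.15  -0.25] rot [-0.002  0.    -1.423]
```

Call:
send_rows(rows=[[[3,-29,-0.2,0,0,-0.7],[3,-29,-0.2,0,0,-0.7],[3,-29,-0.2,0,0,-0.7],[3,-29,-0.2,0,0,-0.7],[3,-29,-0.2,0,0,-0.7],[6,-57,-0.2,0,0,-1.42],[6,-57,-0.2,0,0,-1.42],[6,-57,-0.2,0,0,-1.42],[6,-57,-0.2,0,0,-1.42],[6,-57,-0.2,0,0,-1.42]]], grip=0)

```text
clock: 26.0
eef_pos: [428.9, 261.4, 248.3]
tool_rot: [-3.139, 0.001, 1.572]
force: [1.1, -0.3, -0.8]
width: 85.4
gripper_force: 0.0
```

Call:
send_rows(rows=[[[0.8,-7,0,0,0,0],[0.8,-7,0,0,0,0],[0.8,-7,0,0,0,0],[0.8,-7,0,0,0,0],[0.8,-7,0,0,0,0]]])

```text
clock: 26.5
eef_pos: [361.1, 267.5, 249.2]
tool_rot: [3.141, 0.001, 1.565]
force: [-0.1, -0.5, 0.2]
width: 85.3
gripper_force: 0.0
```

```bash
python3 - <<'E'
from h import *
to((427,335,250),1.57)
E
```

```text
shift cm [ 6.78  6.55 -0.08] rot [ 0.001  0.001 -0.005]
```

Call:
send_rows(rows=[[[6.7,6.6,0,0,0,0],[6.7,6.6,0,0,0,0],[6.7,6.6,0,0,0,0],[6.7,6.6,0,0,0,0]]])

```text
clock: 26.9
eef_pos: [427.6, 334.1, 248.9]
tool_rot: [3.141, 0.001, 1.565]
force: [-1.5, -1.5, -0.5]
width: 85.1
gripper_force: 0.0
```

```bash
python3 - <<'E'
from h import *
s=ctrl.read_state();print(s['eef_pos'],s['tool_rot'])
shot('wrist','w6.png')
E
```

```text
[427.64365423 334.1208019  248.88897076] [3.14144418e+00 1.07071782e-03 1.56545806e+00]
```

View pics/w6.png

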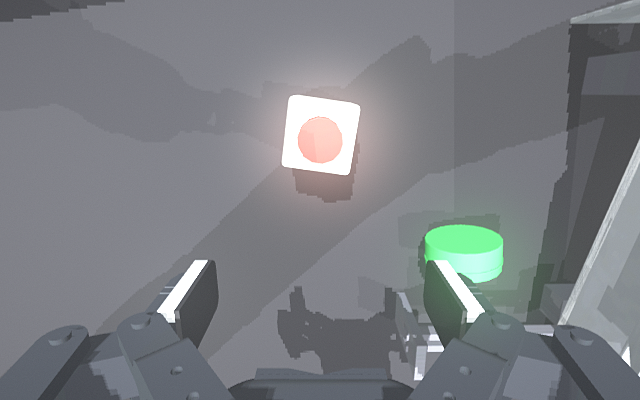

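The bottle's shoulder corners are about (288,96), (360,102), (353,175), (282,168), with the cap at (320,139).

```bash
python3 - <<'E'
from h import *
c=[px2w('wrist',u,v,57)[:2] for u,v in [(288,96),(360,102),(353,175),(282,168)]]
c=np.array(c);print(c.round(1),c.mean(0),px2w('wrist',320,139,80))
for a,b in [(0,1),(3,2),(3,0),(2,1)]:
    d=c[b]-c[a];print(np.hypot(*d),np.arctan2(d[1],d[0]))
E
```

```text
[[405.  405.3]
 [456.2 400.8]
 [452.3 347.6]
 [398.8 353.3]] [428.08708242 376.73093626] [427.60305963 377.69742995  80.        ]
51.420055353183145 -0.08611048530815808
53.87046658531074 -0.10618839713829534
52.37318827848837 1.4516067219590398
53.43075376979432 1.497925988677081
```

```bash
python3 - <<'E'
from h import *
to((428,377,97),1.472)
E
```

```text
shift cm [ 4.38  0.11 15.19] rot [-0.001  0.002  0.093]
```

Call:
send_rows(rows=[[[4.4,0.1,0,0,0,0.093],[4.4,0.1,2,0,0,0.093],[4.4,0.1,6,0,0,0.093],[4.4,0.1,10,0,0,0.093],[4.4,0.1,13,0,0,0.093],[4.4,0.1,15.2,0,0,0.093],[4.4,0.1,15.2,0,0,0.093],[4.4,0.1,15.2,0,0,0.093]]])

```text
clock: 27.75
eef_pos: [427.7, 377.7, 98.0]
tool_rot: [-3.141, 0.001, 1.473]
force: [0.1, 0.0, 0.4]
width: 85.2
gripper_force: 0.0
```

Call:
send_rows(rows=[[[0,0,0,0,0,0],[0,0,0,0,0,0],[0,0,0,0,0,0],[0,0,0,0,0,0],[0,0,0,0,0,0]]], grip=255)

```text
clock: 28.25
eef_pos: [428.2, 379.1, 99.4]
tool_rot: [3.14, -0.002, 1.474]
force: [-0.8, -0.6, 7.3]
width: 51.4
gripper_force: 61.6
```

Call:
send_rows(rows=[[[0,0,-3,0,0,0],[0,0,-7,0,0,0],[0,0,-11,0,0,0],[0,0,-14,0,0,0],[0,0,-14,0,0,0]]])

```text
clock: 28.75
eef_pos: [429.5, 379.9, 242.4]
tool_rot: [3.136, -0.007, 1.474]
force: [0.8, 0.7, -1.9]
width: 51.6
gripper_force: 62.8
```

```bash
python3 - <<'E'
from h import *
print(ctrl.read_state()['width'])
to((498.2,-326.8,240),1.718)
E
```

```text
51.588246122020834
shift cm [-69.67  13.68  -0.16] rot [ 0.007 -0.006 -0.244]
```

Call:
send_rows(rows=[[[-4,0.8,0,0,0,0],[-8,1.6,0,0,0,0],[-12,2.4,0,0,0,0],[-16,3.2,0,0,0,0],[-20,4,0,0,0,0],[-24,4.8,0,0,0,0],[-28,5.6,0,0,0,0],[-32,6.4,0,0,0,0],[-36,7.2,0,0,0,0],[-40,8,0,0,0,0]]])

```text
clock: 29.75
eef_pos: [467.8, -28.7, 237.2]
tool_rot: [-3.141, -0.0, 1.474]
force: [1.4, -0.1, -1.3]
width: 51.3
gripper_force: 62.7
```

Call:
send_rows(rows=[[[-4,0.8,0,0,0,0],[-8,1.6,0,0,0,-0.05],[-12,2.4,0,0,0,-0.1],[-16,3.2,0,0,0,-0.15],[-20,4,0,0,0,-0.2],[-24,4.8,0,0,0,-0.244],[-28,5.5,0,0,0,-0.244],[-29.7,5.7,0,0,0,-0.244],[-29.7,5.7,0,0,0,-0.244],[-29.7,5.7,0,0,0,-0.244]]])

```text
clock: 30.75
eef_pos: [495.9, -327.0, 236.8]
tool_rot: [-3.14, -0.003, 1.718]
force: [0.2, 0.9, -1.1]
width: 51.3
gripper_force: 62.7
```

```bash
python3 - <<'E'
from h import *
print(ctrl.read_state()['width'],ctrl.read_state()['qpos'])
to((498.2,-326.8,107),1.718)
E
```

```text
51.32069102684552 [ 0.34873491  0.64707529  0.29992127  1.75068981 -0.25643509  0.78484963
  0.92162079]
shift cm [-0.04  0.24 12.98] rot [-0.001 -0.003 -0.   ]
```

Call:
send_rows(rows=[[[0,0.2,3,0,0,0],[0,0.2,6,0,0,0],[0,0.2,9,0,0,0],[0,0.2,9.5,0,0,0],[0,0.2,9.5,0,0,0],[0,0.2,9.5,0,0,0]]])

```text
clock: 31.35
eef_pos: [499.3, -327.8, 143.9]
tool_rot: [3.14, 0.001, 1.719]
force: [0.5, -0.0, -1.0]
width: 51.4
gripper_force: 62.6
```

```bash
python3 - <<'E'
from h import *
to((498.2,-326.8,106),1.718)
E
```

```text
shift cm [ 0.12 -0.1   3.79] rot [0.002 0.001 0.001]
```

Call:
send_rows(rows=[[[0.1,-0.1,1.5,0,0,0],[0.1,-0.1,3,0,0,0],[0.1,-0.1,3.8,0,0,0],[0.1,-0.1,3.8,0,0,0],[0.1,-0.1,4,0,0,0],[0.1,-0.1,4,0,0,0]]])

```text
clock: 31.95
eef_pos: [497.4, -327.6, 103.4]
tool_rot: [3.141, 0.0, 1.718]
force: [-1.2, 0.5, 2.6]
width: 51.2
gripper_force: 62.8
```

Call:
send_rows(rows=[[[0,0,0.15,0,0,0],[0,0,0.15,0,0,0],[0,0,0.15,0,0,0]]])

```text
clock: 32.25
eef_pos: [497.4, -327.6, 103.4]
tool_rot: [3.14, 0.0, 1.717]
force: [-4.1, 2.7, 14.6]
width: 51.3
gripper_force: 64.3
```

On the well floor at the predicted height. Release, then lift clear.

Call:
send_rows(rows=[[[0,0,0,0,0,0],[0,0,0,0,0,0],[0,0,0,0,0,0],[0,0,-0.2,0,0,0],[0,0,-4,0,0,0],[0,0,-8,0,0,0],[0,0,-12,0,0,0],[0,0,-16,0,0,0],[0,0,-20,0,0,0],[0,0,-20,0,0,0]]], grip=0)

```text
clock: 33.25
eef_pos: [499.3, -329.3, 306.9]
tool_rot: [3.133, 0.007, 1.718]
force: [0.6, 0.4, 0.8]
width: 85.3
gripper_force: 0.0
```

Call:
send_rows(rows=[[[-5,-4,0,0,0,0],[-10,-5,0,0,0,0],[-14,-5,0,0,0,0],[-14,-5,0,0,0,0],[-14,-5,0,0,0,0]]])

```text
clock: 33.75
eef_pos: [467.2, -474.3, 299.8]
tool_rot: [-3.14, -0.001, 1.715]
force: [-0.6, 0.3, -0.7]
width: 85.1
gripper_force: 0.0
```

```bash
python3 - <<'E'
from h import *
shot('wrist')
w=np.load('last_wrist.npy')
shot('top');t=np.load('last_top.npy')[130:290,130:420]
w=cv2.resize(w,(560,350));t=cv2.resize(t,None,fx=1.93,fy=1.55)[:248]
o=np.zeros((600,560,3),np.uint8);o[:350]=w;o[350:598]=t[:,:560]
cv2.imwrite('pics/f.png',o[:,:,::-1])
E
```

```text
(no output)
```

View pics/f.png

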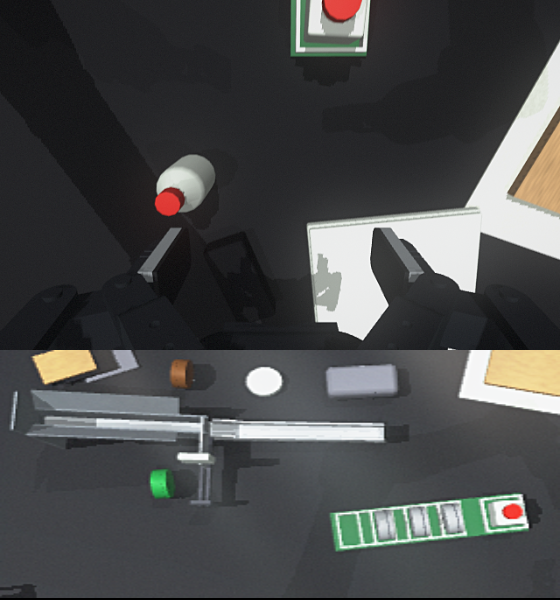

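The trough and hopper are empty and the gate handle is home. Three tins stand in slots 3, 2 and 1, and the bottle stands in the well at (510,512). Bystanders have not moved.

```bash
python3 -c "
from cell import ctrl
print(ctrl.finish_job())"
```

```text
the job is handed in; nothing more can be done
None
```

I've handed the job in, but the hand-in call returned no verdict: all three tins stand in slots 1–3, the gate is home, the square bottle is upright in the well, and the bystanders look unmoved in the last picture.

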